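Index the optics turntable and tip the block aboard

TASK

Turn the classroom optics turntable by its raised rim until the white line on the disc faces the red pointer; this brings the gap in the rim round to the yellow step. Then tip the light-blue block off the step through the gap, so that it lies flat on its white face on the blue patch, lengthwise along the patch, with the line still facing the pointer. Do not disturb the jar, the carton or the mug.

Things in the scene. Friction and masses are not known exactly. Their poses are not given: they have to be found in the camera images.
- axis (a point): Point on the turntable's vertical axis, at the height of the disc's flat top (35 mm above the bench). Axes are those of the fixed grey base (plate 250 x 250 mm, 18 mm high): +y points to the yellow step, -y to the red pointer, z up. The base may be turned and stand anywhere.
- pointer (a point): Where the line must come: at the disc's edge, 105 mm from the axis, just in front of the tip of the fixed red pointer. The pointer stands outside the disc, 108 to 130 mm from the axis; its top is 34 mm above the bench, lower than the disc's top, so fingers on the rim pass over it.
- disc: Black turntable disc, 210 mm across, origin on the axis 23 mm above the bench. Turns both ways, stays where left (0.7 N at the rim turns it). Its raised orange rim is an upright wall 8 mm thick (97 to 105 mm from the axis), 35 to 51 mm above the bench, to pinch from above with a finger each side. Own axes: -y to the white line, +y to the gap. The rim is open for 120 degrees round +y.
- mark (a point): Outer end of the white radial line (7 mm wide) on the disc, at the top outer edge of the rim: 105 mm from the axis, 51 mm above the bench, across from the middle of the gap. At the start it is 34 to 138 degrees clockwise (seen from above) of the pointer.
- patch (a point): Centre of the blue patch on the disc's top (35 mm above the bench), 40 mm from the axis on the side away from the white line. The patch turns with the disc; it is 110 mm long along the radius (this point's y axis, which points out through the gap) and 70 mm wide.
- step_edge (a point): Middle of the top edge of the fixed yellow step nearest the disc: 109 mm from the axis, 47 mm above the bench (12 mm above the disc's top). The step's flat top is 100 mm wide (along base x) and reaches 62 mm back from this edge (base +y). Axes as the base.
- block: Light-blue plastic block 50 mm wide (own x), 28 mm thick (own y), 90 mm long (own z), 0.1 to 0.2 kg. Origin: centre of the end on which it stands on the step at the start, z up. The white face is at own -y and faces the disc at the start within 7 degrees, 3 to 12 mm back from the step's edge. Lying rightly, its own y points up and own z inward.
- block_center (a point): Centre of the block, 45 mm along its z. Pushed near its top towards the disc, the block topples over the step's edge; its rear end may stay leaning on the step until it is pushed on inward.
- jar: Bystander: white jar with blue cap, 80 mm across, 100 mm high; origin under its centre.
- carton: Bystander: yellow carton 55 x 120 x 160 mm high; origin under its centre.
- mug: Bystander: blue mug, 76 mm across, 90 mm high; origin under its centre.
Not all that is in view belongs to the job. What is shaped like the block but brown or green is not meant.

How it is judged:
By the outcome, as a careful person would: the job done as asked, in the order asked, and still so for the second after the job is handed in, with the robot touching nothing.
It also fails if it takes over 61 s, if anything falls off the work surface, if the arm or the gripper's body presses on something with over 40 N, if the wrist force passes 120 N, or if a joint passes its speed limit or range.

ROBOT

A 6-joint arm with a two-finger parallel gripper is mounted at the origin on the work surface. World frame = base frame: x ahead of the robot, y to its left, z up, the work surface at z = 0. Lengths are in mm, angles in degrees, forces in N, time in s.
With the tool pointing down it reaches from about 325 to 850 mm from the base axis. Payload 15.5 kg.
Tool frame: the origin (TCP) lies midway between the tips of the shut fingers; the grasp point (between the pads) lies 19 mm behind it (robot.hold_point_z is the distance from the TCP to the grasp point, in mm); z points along the fingers, y is the line along which they close (so a half turn about z gives the same grasp; the last joint's range is limited). The gripper opens to 91 mm and grips with 3 to 60 N. Pads are 32 mm wide; open, the fingers measure 118 mm over their backs; the gripper's body (76 mm by 178 mm) begins 60 mm behind the grasp point.
Start: joints at [58.929, 28.281, 77.091, -0, 74.628, -5.472], TCP at [270.047, 563.65, 213.915] pointing down, gripper open.
Joint ranges: [-166.48, 166.48], [-47.26, 123.95], [12.59, 153.08], [-70.14, 250.14], [6.76, 159.57], [-176.63, 176.63]. Speed limits (degrees/s): [108.29, 108.29, 147.25, 172.46, 172.46, 172.46].

INTERFACE

Orientations are given as [roll, pitch, yaw] about the fixed x, y, z axes, in that order (R = Rz(yaw) Ry(pitch) Rx(roll)).
In Python, from workcell import robot gives the robot as it stands.
- The arm moves only by the tool jog_arm, never from a script. Its argument "motion" is a list of rows, each a list of 7 numbers: the shift along the tool's x, y, z in cm, then the turn, a rotation vector about the tool's x, y, z in units of 6 degrees (1.0 is 6 degrees), then the opening, from 0 (shut) to 1 (fully open). A call has 1 to 20 rows; each row is the pose to reach, as a shift and turn from the pose commanded when the call began, along the tool's axes at that moment; what a row does not reach only later rows make up. A row lasts 1/10 s, in which the tool goes at most 50 mm and 8.59 degrees, less where a joint would pass 70% of its speed; a pose out of reach is approached as far as the arm can. A call with a gripper value outside its range is refused whole. The fingers move at their own pace and stop on an object; "newtons" is the grip in N (left out, the last holds). Time passes only in rows, so rows that repeat a pose let the fingers close. It gives the time, the measured TCP pose, the force, the opening and the grip force at its end, in the units of the state.
- robot.observe(): the state, without advancing time (a new reading comes with each control period).
- robot.read_camera(name): name is "scene" or "top" or "wrist"; returns a dict with "pixels" (420x560x3 uint8, red, green, blue), "depth" (420x560 float32, mm along the optical axis (not along the pixel's ray), 0 where there is no reading), "fx", "fy", "cx", "cy" (pixels), "view" (4x4, takes a point from world to camera coordinates). Camera axes: x right, y up, looking along -z (the intrinsics and any distortion apply to the point x, -y, -z); pixel columns grow to the right and rows downward; lengths in mm; the calibration is good to about 2 mm. The wrist camera is an equidistant fisheye: a pixel r from the principal point sees the ray r / f radians off the axis. A picture is of the moment at which its call begins.
- robot.sign_off(): hands the job in; it is judged then, once.
The state is a dict: "t": time; "q": joint angles; "joint_velocities": joint speeds; "joint_efforts": joint torques, N m; "tcp_pos": TCP position; "tcp_rot": TCP orientation; "wrist_force": force on the tool from outside, world axes, zero at the start; "ft_torque": the same for the moment, N m; "gripper_width": finger opening in mm; "finger_force": force on a finger pad.
Only numpy, scipy, OpenCV 4.12 (cv2) and the standard library are available. Lean on these libraries where they do the work, as an engineer would, in place of code of your own. Each camera call takes 0.05 s, during which the arm holds its last target. There are 200 camera calls.

## Working session

There is one attempt and no reset: what is moved stays moved. The work goes in short steps, Python scripts to look and compute and a tool call to move; the robot and the scene stay as the last step left them, time stands still between calls to the robot, and variables do not carry over. Pictures are saved under pics/ and viewed, at most 10 in all, crops included, and the job is handed in when it is done.

Besides the shell and the picture viewer there is one more tool, called after "Call:" as name(argument=value, ...), one argument or row to a line, values as JSON. jog_arm: Moves the arm, as the interface text tells. Its arguments: {"type":"object","properties":{"motion":{"type":"array","items":{"type":"array","items":{"type":"number"}}},"newtons":{"type":"number"}},"required":["motion"]}

```bash
ls; mkdir -p pics; cat > h.py <<'E'
import numpy as np, cv2
from workcell import robot
def P(cam,name,save=True):
    c=robot.read_camera(cam)
    if save: cv2.imwrite(f'pics/{name}.png',c['pixels'][:,:,::-1])
    np.save(f'{name}.npy',c,allow_pickle=True)
    return c
def L(name): return np.load(f'{name}.npy',allow_pickle=True).item()
def ray(c,u,v):
    x=(u-c['cx'])/c['fx'];y=(v-c['cy'])/c['fy']
    M=np.linalg.inv(c['view']);d=M[:3,:3]@np.array([x,-y,-1.]);return M[:3,3],d
def onz(c,u,v,z):
    o,d=ray(c,u,v);return o+d*(z-o[2])/d[2]
def cloud(c):
    v,u=np.mgrid[:420,:560];D=c['depth']
    p=np.stack([(u-c['cx'])/c['fx']*D,-(v-c['cy'])/c['fy']*D,-D],-1)
    M=np.linalg.inv(c['view']);return p@M[:3,:3].T+M[:3,3]
E
python3 - <<'E'
from h import *
a=P('scene','s0');b=P('top','t0')
print(b.keys(),b['fx'],b['cx'],np.linalg.inv(b['view'])[:3].round(2),np.linalg.inv(a['view'])[:3].round(2),a['fx'],robot.observe(),robot.hold_point_z)
E
```

```text
pics
dict_keys(['pixels', 'depth', 'fx', 'fy', 'cx', 'cy', 'view']) 512.7131819716449 279.4304084083462 [[ 1.00000e-02  9.90000e-01 -1.40000e-01  2.94490e+02]
 [-1.00000e+00  1.00000e-02  0.00000e+00  2.02600e+01]
 [ 0.00000e+00  1.40000e-01  9.90000e-01  1.61214e+03]] [[ 5.80000e-01 -6.00000e-01  5.50000e-01  1.24655e+03]
 [ 8.10000e-01  4.50000e-01 -3.80000e-01 -5.00810e+02]
 [-2.00000e-02  6.60000e-01  7.50000e-01  1.08615e+03]] 473.8922777137474 {'t': 0.1, 'q': array([ 5.89271477e+01,  2.83104843e+01,  7.71217777e+01, -1.07079936e-04,
        7.46282085e+01, -5.47081561e+00]), 'joint_velocities': array([ 0.03954417, -0.15406242, -0.12242326, -0.03798587, -0.05577466,
       -0.01028032]), 'joint_efforts': array([ 2.21765600e-03, -8.80239487e+01, -3.82545054e+01,  7.07628205e-02,
        4.82884794e-02,  1.41569257e-05]), 'tcp_pos': array([269.89473316, 563.36338866, 213.41766759]), 'tcp_rot': array([-1.79939795e+02, -5.66242687e-03,  1.54397989e+02]), 'wrist_force': array([-0.8350812 , -0.18054676,  0.30812453]), 'ft_torque': array([ 0.06381583, -0.02163752,  0.01282596]), 'finger_force': 0.0, 'gripper_width': 91.3736039272729} 18.8
```

View pics/s0.png

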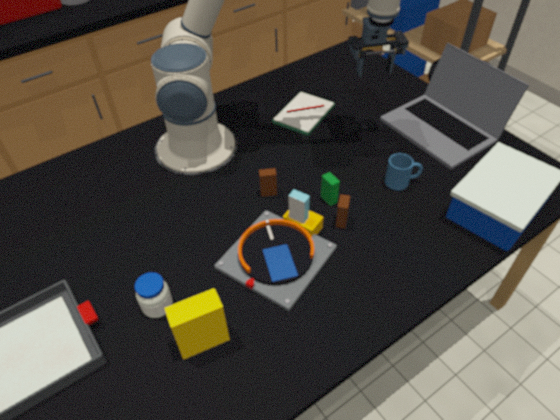

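View pics/t0.png

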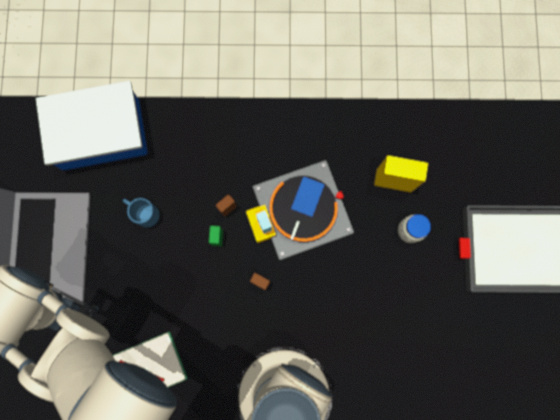

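The top view shows the turntable centred near (304,208), the red pointer at (340,195) and the line at (295,231). The yellow step is at (261,223) with the light-blue block at (264,221). Brown blocks at (226,204) and (260,282) and a green one at (215,235) are decoys. In the scene view the light-blue block is at (299,205); it is the only light-blue one and it stands on the step. Next I measure these and make an enlarged crop.

```bash
cat > m.py <<'E'
from h import *
def masks(c):
    h=cv2.cvtColor(c['pixels'],cv2.COLOR_RGB2HSV).astype(int);H,S,V=h[...,0],h[...,1],h[...,2]
    return dict(rim=(H>5)&(H<17)&(S>190)&(V>120),red=((H<4)|(H>176))&(S>180)&(V>100),
     step=(H>20)&(H<30)&(S>180)&(V>100),patch=(H>100)&(H<118)&(S>150)&(V>70),
     block=(H>88)&(H<108)&(S>25)&(S<130)&(V>110),white=(S<60)&(V>150))
def win(c,xy,r):
    X=cloud(c);return X,(np.hypot(X[...,0]-xy[0],X[...,1]-xy[1])<r)&(c['depth']>0)
E
python3 - <<'E'
from m import *
b=L('t0');a=L('s0')
g=onz(b,304,208,40);print('guess',g)
for n,c in(('top',b),('scene',a)):
    X,w=win(c,g[:2],190)
    for k,m in masks(c).items():
        q=m&w
        if k in('white','red'): q&=win(c,g[:2],132)[1]
        if q.sum()<4: print(n,k,q.sum());continue
        p=X[q];v,u=np.nonzero(q)
        print(n,k,q.sum(),'px',(u.mean().round(1),v.mean().round(1)),'med',np.median(p,0).round(1),'z',np.percentile(p[:,2],[5,50,95]).round(1))
        if k=='rim':
            z=p[p[:,2]>44];r=np.c_[2*z[:,:2],np.ones(len(z))];s=np.linalg.lstsq(r,(z[:,:2]**2).sum(1),rcond=None)[0];print('  circ',s[:2],np.sqrt(s[2]+s[0]**2+s[1]**2))
            
    # base plate: depth z 10..24
    q=(X[...,2]>10)&(X[...,2]<25)&w
    print(n,'plate',q.sum(),cv2.minAreaRect(X[q][:,:2].astype(np.float32)))
i=cv2.resize(a['pixels'][140:310,200:400],(800,680))[:600,:,::-1]
cv2.imwrite('pics/c0.png',i)
E
```

```text
guess [570.41461906 -62.19150577  40.        ]
top rim 269 px (np.float64(299.5), np.float64(219.1)) med [524.6 -36.9  51.1] z [39.4 51.1 57. ]
  circ [570.48191094 -58.70919298] 99.77211135066108
top red 34 px (np.float64(339.6), np.float64(195.0)) med [ 612.6 -174.8   33.5] z [22.3 33.5 40.8]
top step 418 px (np.float64(257.5), np.float64(224.4)) med [512.3  85.7  47. ] z [ 1.4 47.  53.4]
top patch 788 px (np.float64(307.4), np.float64(196.1)) med [609.1 -72.1  36.4] z [29.9 36.4 42.2]
top block 135 px (np.float64(263.7), np.float64(221.5)) med [513.6  59.5 137.2] z [124.3 137.2 142. ]
top white 732 px (np.float64(305.1), np.float64(225.3)) med [505.3 -44.4  19.6] z [ 13.   19.6 136.7]
top plate 2329 ((570.0531005859375, -53.267974853515625), (332.4944152832031, 359.54864501953125), 39.339935302734375)
scene rim 437 px (np.float64(270.0), np.float64(237.8)) med [521.8 -38.   49.2] z [35.9 49.2 53.6]
  circ [573.78448951 -59.46419683] 100.13033803452879
scene red 45 px (np.float64(250.0), np.float64(282.6)) med [ 617. -174.   33.] z [23.3 33.  36.6]
scene step 358 px (np.float64(308.3), np.float64(222.9)) med [557.7  81.5  46. ] z [ 9.8 46.  50.1]
scene patch 901 px (np.float64(279.5), np.float64(262.4)) med [612.2 -72.8  35.7] z [32.2 35.7 38.9]
scene block 171 px (np.float64(300.0), np.float64(197.2)) med [524.1  64.6 136.8] z [108.3 136.8 139.7]
scene white 92 px (np.float64(279.0), np.float64(221.0)) med [513.2 -23.7  37.7] z [ 19.1  37.7 138.3]
scene plate 2453 ((565.194580078125, -39.91770935058594), (252.66441345214844, 300.0545654296875), 20.460386276245117)
```

View pics/c0.png

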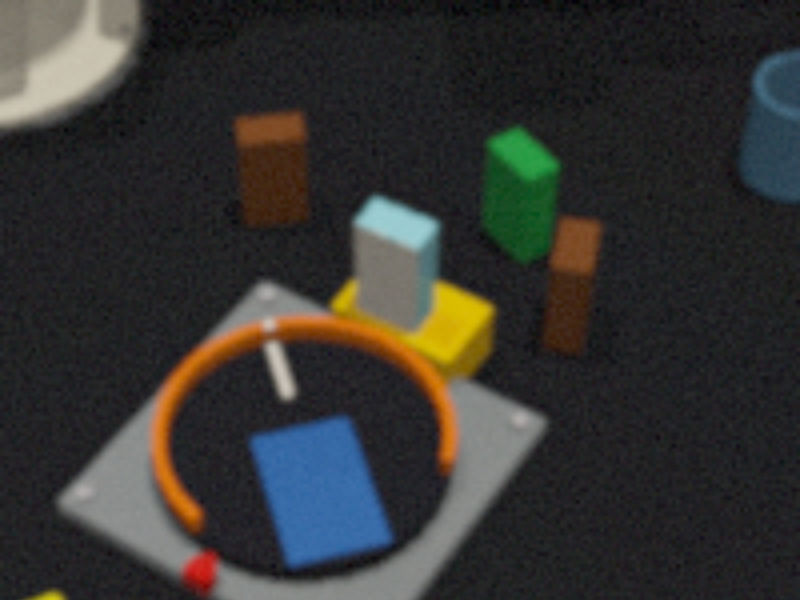

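The crop shows the light-blue block at crop (395,265). It stands on the yellow step with its white face to the disc, so it is the one meant; the brown and green ones stand off the step. Next I bring the wrist camera over the turntable for a second measurement.

```bash
cat >> h.py <<'E'
from scipy.spatial.transform import Rotation as Ro
def rel(p0,r0,p,r):
    """row (6 numbers) from commanded pose p0,r0(deg rpy) to p,r"""
    A=Ro.from_euler('xyz',r0,degrees=True);B=Ro.from_euler('xyz',r,degrees=True)
    return np.r_[A.inv().apply(np.subtract(p,p0))/10,np.degrees((A.inv()*B).as_rotvec())/6]
def wray(c,u,v):
    x=(u-c['cx'])/c['fx'];y=(v-c['cy'])/c['fy'];r=np.hypot(x,y)+1e-12;s=np.sin(r)/r
    d=np.stack([x*s,-y*s,-np.cos(r)],-1);M=np.linalg.inv(c['view']);return M[:3,3],d@M[:3,:3].T
def wonz(c,u,v,z):
    o,d=wray(c,u,v);return o+d*((z-o[2])/d[...,2])[...,None]
E
python3 -c "
from h import *
print(rel([270,563.6,213.9],[180,0,154.4],[455,-40,290],[180,0,75]).round(2))"
```

```text
[-42.76 -46.44  -7.61   0.    -0.    13.23]
```

Call:
jog_arm(
  motion=[
    [-21.4,-23.2,-7.6,0,0,6.6,1],
    [-42.76,-46.44,-7.6,0,0,13.23,1],
    [-42.76,-46.44,-7.6,0,0,13.23,1],
    [-42.76,-46.44,-7.6,0,0,13.23,1],
    [-42.76,-46.44,-7.6,0,0,13.23,1],
    [-42.76,-46.44,-7.6,0,0,13.23,1],
    [-42.76,-46.44,-7.6,0,0,13.23,1],
    [-42.76,-46.44,-7.6,0,0,13.23,1],
    [-42.76,-46.44,-7.6,0,0,13.23,1],
    [-42.76,-46.44,-7.6,0,0,13.23,1],
    [-42.76,-46.44,-7.6,0,0,13.23,1],
    [-42.76,-46.44,-7.6,0,0,13.23,1],
    [-42.76,-46.44,-7.6,0,0,13.23,1],
    [-42.76,-46.44,-7.6,0,0,13.23,1],
    [-42.76,-46.44,-7.6,0,0,13.23,1],
    [-42.76,-46.44,-7.6,0,0,13.23,1],
    [-42.76,-46.44,-7.6,0,0,13.23,1],
    [-42.76,-46.44,-7.6,0,0,13.23,1],
    [-42.76,-46.44,-7.6,0,0,13.23,1],
  ],
)

```text
t: 2.0
tcp_pos: [454.9, -39.3, 289.9]
tcp_rot: [-180.0, -0.0, 75.1]
wrist_force: [0.5, -0.5, -0.2]
gripper_width: 91.1
finger_force: 0.0
```

```bash
python3 - <<'E'
from h import *
w=P('wrist','w0')
print(robot.observe()['tcp_pos'],np.linalg.inv(w['view'])[:3].round(2),w['fx'],w['cx'],w['cy'])
E
```

```text
[454.94864376 -39.4453277  289.94311915] [[ 9.7000e-01  2.5000e-01  7.0000e-02  4.7346e+02]
 [-2.6000e-01  9.3000e-01  2.5000e-01  3.0310e+01]
 [ 0.0000e+00 -2.6000e-01  9.7000e-01  4.6061e+02]] 325.19226210127806 283.24716796160766 211.99454803681311
```

View pics/w0.png

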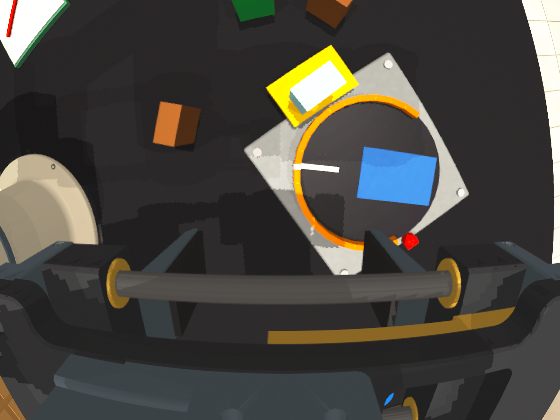

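The wrist view shows the plate screws at (388,64), (257,153), (461,192) and (344,272), and the line from (293,167) to (339,170). The patch is at (398,176), the pointer at (410,241) and the step and block near (315,86).

```bash
cat > w.py <<'E'
from m import *
def measure(c,scr,A=None):
    px=c['pixels'];g=cv2.cvtColor(px,cv2.COLOR_RGB2HSV).astype(int);H,S,V=g[...,0],g[...,1],g[...,2]
    def blob(m,u=None,r=9):
        if u is not None:
            k=np.zeros(m.shape,bool);k[u[1]-r:u[1]+r+1,u[0]-r:u[0]+r+1]=1;m=m&k
        return np.argwhere(m)[:,::-1].astype(float)
    sp=[]
    for u in scr:
        k=px[u[1]-9:u[1]+10,u[0]-9:u[0]+10].min(-1).astype(int);t=(k.max()+np.median(k))/2
        b=np.argwhere(k>t)[:,::-1].mean(0)+np.array(u)-9;sp.append(wonz(c,b[0],b[1],20))
    sp=np.array(sp)
    print('screws',sp[:,:2].round(1).tolist(),'mean',sp.mean(0)[:2].round(1))
    return sp,H,S,V,blob
E
python3 - <<'E'
from w import *
c=L('w0')
sp,H,S,V,blob=measure(c,[(388,64),(257,153),(461,192),(344,272)])
d=lambda i,j:np.linalg.norm(sp[i]-sp[j])
print('sides',d(0,1),d(1,3),d(3,2),d(2,0),'diag',(sp[0]+sp[3])[:2]/2,(sp[1]+sp[2])[:2]/2)
v=sp[0]+sp[1]-sp[2]-sp[3];print('base +y angle from screws',np.degrees(np.arctan2(v[1],v[0])))
v=sp[0]+sp[2]-sp[1]-sp[3];print('base +x angle',np.degrees(np.arctan2(v[1],v[0])))
A=(sp[:,:2]).mean(0)
p=blob((H>100)&(H<118)&(S>130)&(V>150)&(np.arange(560)[None]>350)&(np.arange(420)[:,None]<215))
P_=wonz(c,p[:,0],p[:,1],35.)[:,:2].astype(np.float32);R=cv2.minAreaRect(P_);print('patch',R,'c',P_.mean(0),np.degrees(np.arctan2(*(P_.mean(0)-A)[::-1])),np.hypot(*(P_.mean(0)-A)))
m=(S<50)&(V>200);p=blob(m,(316,168),24)
l=wonz(c,p[:,0],p[:,1],35.)[:,:2];r=np.hypot(*(l-A).T);k=(r<94);print('line n',len(p),r.min(),r.max());q=l[k]-A;print('line angle',np.degrees(np.arctan2(q[:,1],q[:,0])).mean())
f=cv2.fitLine(q.astype(np.float32),cv2.DIST_L2,0,.01,.01).ravel();print('dir',np.degrees(np.arctan2(f[1],f[0])),f[2:])
p=blob(((H<4)|(H>176))&(S>180)&(V>150),(410,241),14);l=wonz(c,p[:,0],p[:,1],30.)[:,:2];print('pointer',len(p),l.mean(0),np.degrees(np.arctan2(*(l.mean(0)-A)[::-1])),np.hypot(*(l.mean(0)-A)))
p=blob((H>7)&(H<22)&(S>180)&(V>180)&(np.arange(420)[:,None]>92)&(np.arange(560)[None]>290)&(np.arange(420)[:,None]<251))
r=wonz(c,p[:,0],p[:,1],51.)[:,:2]; a=np.degrees(np.arctan2(*(r-A).T[::-1]));rr=np.hypot(*(r-A).T)
for t in range(-180,180,30):
    k=(a>t)&(a<t+30)
    if k.sum()>8:print(t,k.sum(),np.percentile(rr[k],[3,50,97]).round(1))
# step top by depth colours
p=blob((H>24)&(H<32)&(S>200)&(V>200)&(np.arange(420)[:,None]<130));l=wonz(c,p[:,0],p[:,1],47.)[:,:2].astype(np.float32);print('step',len(p),cv2.minAreaRect(l))
p=blob((H>80)&(H<110)&(S>10)&(V>190),(318,86),36);print(len(p));l=wonz(c,p[:,0],p[:,1],137.)[:,:2].astype(np.float32);print('block top',cv2.minAreaRect(l))
print(px:=c['pixels'][86,318],c['pixels'][96,312])
print('heights', [ (n,float(np.median(c['depth'][v-2:v+3,u-2:u+3]))) for n,u,v in (('patch',398,176),('btop',318,86),('step',340,62),('rim',299,170))])
E
```

```text
screws [[638.2, 85.1], [430.0, 8.0], [714.8, -122.3], [508.3, -197.1]] mean [572.8 -56.6]
sides 221.95753963867577 219.54136674785588 219.63425138753618 221.11685891651808 diag [573.23741306 -55.99906414] [572.42092125 -57.1472115 ]
base +y angle from screws 110.5853497364919
base +x angle 20.12277500183059
patch ((609.8271484375, -70.87369537353516), (70.5516128540039, 111.10608673095703), 69.56128692626953) c [607.9418  -69.84704] -20.708499104535147 37.53786734382729
line n 261 45.64264758083312 108.8438138845908
line angle 159.71853921900131
dir -20.079807 [-65.54353   24.210115]
pointer 160 [ 615.24190442 -171.09041882] -69.67733416787507 122.11899086391523
-180 245 [ 97.6 101.4 105.3]
-150 205 [ 97.2 101.2 105.3]
-120 50 [ 93.4  96.6 103.3]
-90 17 [ 96.9  99.4 104.6]
30 154 [ 96.2 100.  104. ]
60 144 [ 96.3  99.9 104.4]
90 66 [ 96.9 101.1 109.6]
120 102 [ 97.2 104.8 116.5]
150 62 [ 97.1  98.1 105.8]
step 1835 ((552.2335205078125, 73.13461303710938), (95.3164291381836, 173.44224548339844), 87.00918579101562)
19
block top ((494.946044921875, 52.857879638671875), (0.7793130874633789, 23.980497360229492), 23.517839431762695)
[251 255 255] [251 255 255]
heights [('patch', 426.8058166503906), ('btop', 301.89129638671875), ('step', 377.82147216796875), ('rim', 409.6790466308594)]
```

```bash
python3 - <<'E'
from w import *
A=np.array([572.8,-57]);b=L('t0');c=L('w0')
print('brown near',onz(b,260,282,90))
print(rel([455,-39.5,290],[180,0,75],[472.2,-48.2,41],[180,0,85]).round(2))
# block top via depth clouds
by=np.radians(110.4);ey=np.array([np.cos(by),np.sin(by)]);ex=np.array([np.sin(by),-np.cos(by)])
for n in('t0','s0'):
    X,_=win(L(n),(527,65),60);q=_&(X[...,2]>120)&(X[...,2]<150)
    p=X[q][:,:2];r=cv2.minAreaRect(p.astype(np.float32));print(n,len(p),r,'mean',p.mean(0),'base',(p.mean(0)-A)@ex,(p.mean(0)-A)@ey)
m=c['pixels'][60:120,280:350];v,u=np.mgrid[60:120,280:350]
o,d=wray(c,u.astype(float),v.astype(float));M=c['view'][:3,:3]
D=c['depth'][60:120,280:350];X=o+d*(D/-( (d@M.T)[...,2]))[...,None]
q=(X[...,2]>128)&(X[...,2]<146);p=X[q];print('wrist z',np.median(p[:,2]),len(p));p=p[:,:2]
print(cv2.minAreaRect(p.astype(np.float32)),'mean',p.mean(0),'base',(p.mean(0)-A)@ex,(p.mean(0)-A)@ey)
E
```

```text
brown near [339.2514484   70.52217958  90.        ]
[-0.4   1.89 24.9   0.    0.   -1.67]
t0 173 ((517.602294921875, 60.662757873535156), (50.539817810058594, 28.026227951049805), 23.267807006835938) mean [516.99931538  60.43824577] base -11.365286937910078 129.52331151906589
s0 210 ((518.1229248046875, 61.60416793823242), (51.57373046875, 31.777376174926758), 24.021310806274414) mean [521.79857757  58.89777148] base -7.403991199221053 126.40656406172425
wrist z 136.90419391450632 1405
((517.7305297851562, 63.13930130004883), (51.06810760498047, 28.62071990966797), 23.058135986328125) mean [517.08975378  62.95161609] base -10.404430014665472 131.84752395798694
```

Call:
jog_arm(
  motion=[
    [-0.4,1.89,5,0,0,-1.0,0.4],
    [-0.4,1.89,10,0,0,-1.67,0.4],
    [-0.4,1.89,15,0,0,-1.67,0.4],
    [-0.4,1.89,19,0,0,-1.67,0.4],
    [-0.4,1.89,19,0,0,-1.67,0.4],
    [-0.4,1.89,19,0,0,-1.67,0.4],
    [-0.4,1.89,21,0,0,-1.67,0.4],
    [-0.4,1.89,23,0,0,-1.67,0.4],
    [-0.4,1.89,24.9,0,0,-1.67,0.4],
    [-0.4,1.89,24.9,0,0,-1.67,0.4],
    [-0.4,1.89,24.9,0,0,-1.67,0.4],
  ],
)

```text
t: 3.15
tcp_pos: [473.5, -48.9, 42.9]
tcp_rot: [179.9, 0.0, 85.0]
wrist_force: [-0.3, 0.5, 0.5]
gripper_width: 36.4
finger_force: 0.0
```

Call:
jog_arm(
  motion=[
    [0,0,0,0,0,0,0.2],
    [0,0,0,0,0,0,0.08],
    [0,0,0,0,0,0,0],
    [0,0,0,0,0,0,0],
    [0,0,0,0,0,0,0],
    [0,0,0,0,0,0,0],
  ],
  newtons=15,
)

```text
t: 3.75
tcp_pos: [471.9, -48.6, 41.3]
tcp_rot: [-180.0, 0.0, 85.0]
wrist_force: [-4.2, -0.0, 9.9]
gripper_width: 8.3
finger_force: 14.7
```

```bash
cat > arc.py <<'E'
from h import *
import sys
ax=np.array([float(sys.argv[1]),float(sys.argv[2])]);N=int(sys.argv[4]);deg=float(sys.argv[3])
def arc(p,yaw,ax,deg,N):
    rows=[]
    for k in range(1,N+1):
        t=deg*k/N;R=Ro.from_euler('z',t,degrees=True).as_matrix()
        d=np.r_[np.subtract(p[:2],ax),0];q=R@d;rows.append(rel(p,[180,0,yaw],[ax[0]+q[0],ax[1]+q[1],p[2]],[180,0,yaw+t]).round(2).tolist())
    return rows
for r in arc([float(sys.argv[5]),float(sys.argv[6]),41],float(sys.argv[7]),ax,deg,N):print(r)
E
python3 arc.py 572.8 -57 130.6 18 472.2 -48.2 85; python3 -c "
from h import *
print(robot.observe())"
```

```text
[-1.28, 0.08, 0.0, 0.0, 0.0, -1.21]
[-2.53, 0.32, 0.0, -0.0, 0.0, -2.42]
[-3.74, 0.72, 0.0, -0.0, 0.0, -3.63]
[-4.9, 1.27, 0.0, -0.0, 0.0, -4.84]
[-5.98, 1.96, 0.0, 0.0, 0.0, -6.05]
[-6.96, 2.78, 0.0, -0.0, 0.0, -7.26]
[-7.82, 3.71, 0.0, -0.0, 0.0, -8.46]
[-8.57, 4.75, 0.0, -0.0, 0.0, -9.67]
[-9.17, 5.88, 0.0, -0.0, 0.0, -10.88]
[-9.63, 7.07, 0.0, 0.0, 0.0, -12.09]
[-9.94, 8.31, 0.0, -0.0, 0.0, -13.3]
[-10.09, 9.58, 0.0, -0.0, 0.0, -14.51]
[-10.07, 10.86, 0.0, -0.0, 0.0, -15.72]
[-9.89, 12.13, 0.0, -0.0, 0.0, -16.93]
[-9.56, 13.36, 0.0, 0.0, 0.0, -18.14]
[-9.07, 14.54, 0.0, 0.0, 0.0, -19.35]
[-8.44, 15.65, 0.0, -0.0, 0.0, -20.56]
[-7.67, 16.67, 0.0, -0.0, 0.0, -21.77]
{'t': 3.75, 'q': array([-1.30970448e+01,  3.17398050e+01,  1.08248209e+02, -6.05542203e-03,
        4.00374563e+01, -8.13617406e+00]), 'joint_velocities': array([-0.03883384,  0.01833648, -0.08042821, -0.01892285, -0.06986223,
        0.03679478]), 'joint_efforts': array([ 4.26310161e-02, -6.85759950e+01, -1.83924329e+01,  1.44843631e-01,
       -1.12497948e+00,  1.15159623e-02]), 'tcp_pos': array([471.90314713, -48.62252088,  41.26477508]), 'tcp_rot': array([-1.79974234e+02,  2.49334403e-04,  8.50437664e+01]), 'wrist_force': array([-4.21780789, -0.04509615,  9.85058128]), 'ft_torque': array([0.01515704, 0.7702229 , 0.02137223]), 'finger_force': 14.716787027427927, 'gripper_width': 8.349245347046214}
```

Call:
jog_arm(
  motion=[
    [-1.28,0.08,0,0,0,-1.21,0],
    [-2.53,0.32,0,0,0,-2.42,0],
    [-3.74,0.72,0,0,0,-3.63,0],
    [-4.9,1.27,0,0,0,-4.84,0],
    [-5.98,1.96,0,0,0,-6.05,0],
    [-6.96,2.78,0,0,0,-7.26,0],
    [-7.82,3.71,0,0,0,-8.46,0],
    [-8.57,4.75,0,0,0,-9.67,0],
    [-9.17,5.88,0,0,0,-10.88,0],
    [-9.63,7.07,0,0,0,-12.09,0],
    [-9.94,8.31,0,0,0,-13.3,0],
    [-10.09,9.58,0,0,0,-14.51,0],
    [-10.07,10.86,0,0,0,-15.72,0],
    [-9.89,12.13,0,0,0,-16.93,0],
    [-9.56,13.36,0,0,0,-18.14,0],
    [-9.07,14.54,0,0,0,-19.35,0],
    [-8.44,15.65,0,0,0,-20.56,0],
    [-7.67,16.67,0,0,0,-21.77,0],
    [-7.67,16.67,0,0,0,-21.77,0],
    [-7.67,16.67,0,0,0,-21.77,0],
  ],
)

```text
t: 5.75
tcp_pos: [631.4, -138.3, 41.2]
tcp_rot: [179.9, -0.0, -144.3]
wrist_force: [-3.1, 7.3, 9.9]
gripper_width: 8.8
finger_force: 14.6
```

```bash
python3 - <<'E'
from w import *
for k in ('t','tcp_pos','tcp_rot','wrist_force','gripper_width'):print(k,robot.observe()[k])
A=np.array([572.8,-57])
for n in('top','scene'):
    c=P(n,n+'1');X,w=win(c,A,103);q=masks(c)['patch']&w
    v,u=np.nonzero(q)
    p=np.array([onz(c,a,b,35.)[:2] for a,b in zip(u,v)]).astype(np.float32);R=cv2.minAreaRect(p);print(n,len(p),R,np.degrees(np.arctan2(*(R[0]-A)[::-1])))
E
```

```text
t 5.75
tcp_pos [ 631.39870378 -138.32336194   41.2360801 ]
tcp_rot [ 1.79913713e+02 -5.35989427e-03 -1.44291242e+02]
wrist_force [-3.12774394  7.3289857   9.87562032]
gripper_width 8.763184989576292Traceback (most recent call last):
  File "<stdin>", line 7, in <module>
cv2.error: OpenCV(4.12.0) /io/opencv/modules/imgproc/src/convhull.cpp:143: error: (-215:Assertion failed) total >= 0 && (depth == CV_32F || depth == CV_32S) in function 'convexHull'
```

```bash
python3 - <<'E'
from h import *
print(rel([631.6,-139.1,41],[180,0,215.6],[625,-198,290],[180,0,110.4]).round(2))
E
```

```text
[  3.97  -4.4  -24.9    0.    -0.    17.53]
```

Call:
jog_arm(
  motion=[
    [0,0,0,0,0,0,0.2],
    [0,0,0,0,0,0,0.4],
    [0,0,0,0,0,0,0.4],
    [0,0,0,0,0,0,0.4],
    [0,0,-2,0,0,0,0.4],
    [0,0,-6,0,0,0,0.4],
    [0,0,-11,0,0,1,0.6],
    [2,-2,-16,0,0,2.4,1],
    [3.97,-4.4,-21,0,0,3.8,1],
    [3.97,-4.4,-24.9,0,0,5.2,1],
    [3.97,-4.4,-24.9,0,0,6.6,1],
    [3.97,-4.4,-24.9,0,0,8,1],
    [3.97,-4.4,-24.9,0,0,9.4,1],
    [3.97,-4.4,-24.9,0,0,10.8,1],
    [3.97,-4.4,-24.9,0,0,12.2,1],
    [3.97,-4.4,-24.9,0,0,13.6,1],
    [3.97,-4.4,-24.9,0,0,15,1],
    [3.97,-4.4,-24.9,0,0,16.4,1],
    [3.97,-4.4,-24.9,0,0,17.53,1],
    [3.97,-4.4,-24.9,0,0,17.53,1],
  ],
)

```text
t: 7.8
tcp_pos: [625.0, -198.4, 289.8]
tcp_rot: [-180.0, -0.0, 110.3]
wrist_force: [0.7, 0.7, 0.0]
gripper_width: 91.3
finger_force: 0.0
```

```bash
python3 - <<'E'
from h import *
w=P('wrist','w1');print(robot.observe()['t'],robot.observe()['tcp_pos'],robot.observe()['tcp_rot'])
E
```

```text
7.85 [ 624.97191695 -198.42899551  289.82132087] [-1.79987521e+02 -8.43094626e-03  1.10622050e+02]
```

View pics/w1.png

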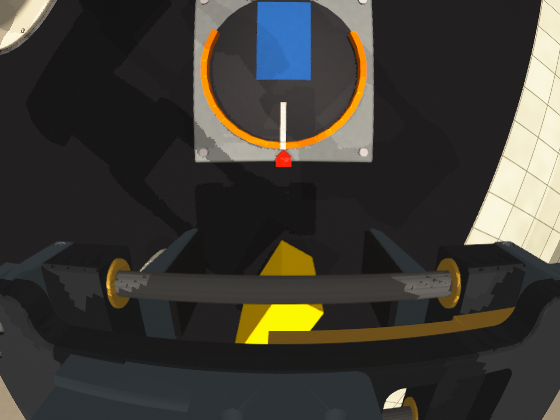

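The wrist view shows the line from (283,103) to (283,148), in front of the pointer at (283,158). The gap is at the top of the picture, and the carton is below the gripper.

```bash
python3 - <<'E'
from w import *
c=L('w1');A=np.array([572.8,-57])
g=cv2.cvtColor(c['pixels'],cv2.COLOR_RGB2HSV).astype(int);H,S,V=g[...,0],g[...,1],g[...,2]
U,W=np.meshgrid(np.arange(560),np.arange(420))
def pts(m,z):
    p=np.argwhere(m)[:,::-1].astype(float);return wonz(c,p[:,0],p[:,1],z)[:,:2]
l=pts((S<60)&(V>190)&(abs(U-283)<9)&(W>98)&(W<138),35.)
f=cv2.fitLine(l.astype(np.float32),cv2.DIST_L2,0,.01,.01).ravel();print('line dir',np.degrees(np.arctan2(f[1],f[0])),'ang',np.degrees(np.arctan2(*(l.mean(0)-A)[::-1])))
r=pts(((H<4)|(H>176))&(S>180)&(V>120)&(abs(U-283)<12)&(abs(W-158)<11),30.);print('ptr',r.mean(0),np.degrees(np.arctan2(*(r.mean(0)-A)[::-1])))
q=pts((H>100)&(H<118)&(S>130)&(V>100)&(W<85)&(W>5),35.).astype(np.float32);R=cv2.minAreaRect(q);print('patch',R)
# screws lower
sp=[]
for u in[(203,153),(364,153)]:
    k=c['pixels'][u[1]-6:u[1]+7,u[0]-6:u[0]+7].min(-1).astype(int);b=np.argwhere(k>(k.max()+np.median(k))/2)[:,::-1].mean(0)+np.array(u)-6;sp.append(wonz(c,b[0],b[1],20))
d=sp[1]-sp[0];print(sp,np.degrees(np.arctan2(d[1],d[0])),np.linalg.norm(d))
E
```

```text
line dir -70.76963 ang -70.32428689930858
ptr [ 615.5266027  -168.97012548] -69.11368036898534
patch ((559.3245849609375, -21.95953369140625), (70.17032623291016, 103.8653335571289), 19.934093475341797)
[array([ 506.5802978 , -204.17686321,   20.        ]), array([ 714.24839817, -121.43261687,   20.        ])] 21.724545700935536 223.5456334055603
```

The line is within about 1° of the pointer. Next I go behind the block with shut fingers and push near its top.

```bash
python3 - <<'E'
from h import *
b=L('t0')
for u in[(215,235),(226,204)]:print(onz(b,*u,90))
print(rel([625,-198,290],[180,0,110.4],[496.7,117.4,120],[180,0,110.4]).round(2))
E
```

```text
[478.02326158 206.51413087  90.        ]
[572.3337955  175.61435302  90.        ]
[34.03 -1.03 17.    0.    0.    0.  ]
```

Call:
jog_arm(
  motion=[
    [5,-0.2,0,0,0,0,0.5],
    [10,-0.4,0,0,0,0,0],
    [15,-0.6,0,0,0,0,0],
    [20,-0.8,0,0,0,0,0],
    [25,-1,0,0,0,0,0],
    [30,-1.03,0,0,0,0,0],
    [34,-1.03,0,0,0,0,0],
    [34,-1.03,3,0,0,0,0],
    [34,-1.03,7,0,0,0,0],
    [34,-1.03,11,0,0,0,0],
    [34,-1.03,15,0,0,0,0],
    [34,-1.03,17,0,0,0,0],
    [34,-1.03,17,0,0,0,0],
    [34,-1.03,17,0,0,0,0],
  ],
)

```text
t: 9.25
tcp_pos: [496.8, 116.5, 120.5]
tcp_rot: [180.0, 0.0, 110.6]
wrist_force: [0.4, -0.3, 0.7]
gripper_width: 0.9
finger_force: 0.0
```

Call:
jog_arm(
  motion=[
    [-1.2,0,0,0,0,0,0],
    [-2.4,0,0,0,0,0,0],
    [-2.8,0,0,0,0,0,0],
    [-3.2,0,0,0,0,0,0],
    [-3.6,0,0,0,0,0,0],
    [-4,0,0,0,0,0,0],
    [-4.4,0,0,0,0,0,0],
    [-4.8,0,0,0,0,0,0],
    [-5.2,0,0,0,0,0,0],
    [-5.6,0,0,0,0,0,0],
    [-6,0,0,0,0,0,0],
    [-6.3,0,0,0,0,0,0],
    [-6.3,0,0,0,0,0,0],
    [-6.3,0,0,0,0,0,0],
    [-6.3,0,0,0,0,0,0],
    [-6.3,0,0,0,0,0,0],
    [-6.3,0,0,0,0,0,0],
  ],
)

```text
t: 10.95
tcp_pos: [518.5, 57.6, 119.9]
tcp_rot: [180.0, 0.0, 110.5]
wrist_force: [0.8, -1.2, -0.2]
gripper_width: 0.6
finger_force: 0.0
```

```bash
python3 - <<'E'
from h import *
s=P('scene','s2');t=P('top','t2')
i=np.hstack([cv2.resize(s['pixels'][150:320,200:370],(400,400)),cv2.resize(t['pixels'][145:275,220:350],(400,400))])
cv2.imwrite('pics/c2.png',i[:,:,::-1])
E
```

```text
(no output)
```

View pics/c2.png

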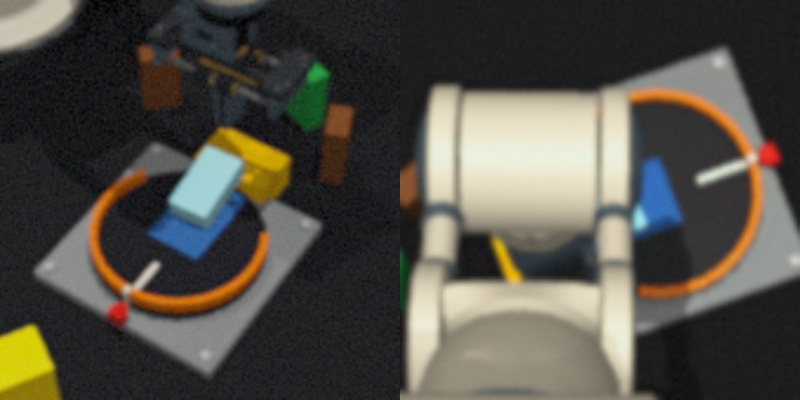

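The block has toppled and lies with its white face down, its rear end leaning on the step (crop (205,185)). The line still meets the pointer at crop (120,312). I rise for a precise wrist view.

Call:
jog_arm(
  motion=[
    [0,0,-5,0,0,0,0],
    [0,0,-10,0,0,0,0],
    [-4,0,-15,0,0,0,0.5],
    [-9,0,-17,0,0,0,1],
    [-14,0,-17,0,0,0,1],
    [-18,0,-17,0,0,0,1],
    [-18,0,-17,0,0,0,1],
    [-18,0,-17,0,0,0,1],
    [-18,0,-17,0,0,0,1],
    [-18,0,-17,0,0,0,1],
  ],
)

```text
t: 12.05
tcp_pos: [581.1, -109.8, 289.9]
tcp_rot: [-180.0, -0.0, 110.6]
wrist_force: [-0.4, -0.2, 0.4]
gripper_width: 61.7
finger_force: 0.0
```

```bash
python3 - <<'E'
from h import *
w=P('wrist','w2');o=robot.observe();print(o['t'],o['tcp_pos'],o['tcp_rot'])
E
```

```text
12.1 [ 581.17344405 -109.83219483  290.01354488] [-1.79996675e+02 -1.22945020e-02  1.10564499e+02]
```

View pics/w2.png

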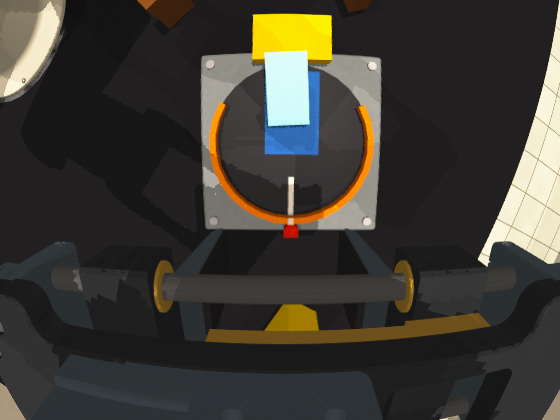

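The picture shows the block top at (288,88), leaning on the step and shifted left of the patch at (292,112). The line at (291,180–222) meets the pointer at (291,231), with screws at (210,63), (372,66), (213,221) and (367,222).

```bash
cat > f.py <<'E'
from w import *
def full(n,scr,lu,lv,pu,block):
    c=L(n);g=cv2.cvtColor(c['pixels'],cv2.COLOR_RGB2HSV).astype(int);H,S,V=g[...,0],g[...,1],g[...,2]
    U,W=np.meshgrid(np.arange(560),np.arange(420))
    sp,*_=measure(c,scr);A=sp[:,:2].mean(0)
    v=sp[1]+sp[3]-sp[0]-sp[2];w=sp[0]+sp[1]-sp[2]-sp[3];bx=np.degrees(np.arctan2(v[1],v[0]));by=np.degrees(np.arctan2(w[1],w[0]))
    print('bx',bx,'by-90',by-90);b=np.radians((bx+by-90)/2);E=np.array([[np.cos(b),np.sin(b)],[-np.sin(b),np.cos(b)]])
    def pts(m,z):
        p=np.argwhere(m)[:,::-1].astype(float);return (wonz(c,p[:,0],p[:,1],z)[:,:2]-A)@E.T
    l=pts((S<60)&(V>170)&(abs(U-lu)<8)&(W>lv[0])&(W<lv[1]),35.);f=cv2.fitLine(l.astype(np.float32),2,0,.01,.01).ravel()
    print('line n',len(l),'mean',l.mean(0).round(2),'dir err',np.degrees(np.arctan(f[0]/f[1])).round(2),'pos err',np.degrees(np.arctan(l[:,0].mean()/l[:,1].mean())).round(2))
    r=pts(((H<4)|(H>176))&(S>180)&(V>120)&(abs(U-pu[0])<12)&(abs(W-pu[1])<11),30.);print('ptr',r.mean(0).round(2))
    u0,v0,u1,v1=block
    P2=pts((H>100)&(H<118)&(S>130)&(V>100)&(U>u0-25)&(U<u1+25)&(W>v0-5)&(W<v1+45),35.).astype(np.float32);print('patch',cv2.minAreaRect(P2))
    m=(H>80)&(H<105)&(S>15)&(S<110)&(V>150)&(U>u0)&(U<u1)&(W>v0)&(W<v1)
    o,d=wray(c,U.astype(float),W.astype(float));D=c['depth'];X=o+d*(D/-((d@c['view'][:3,:3].T)[...,2]))[...,None]
    p=X[m];q=np.c_[(p[:,:2]-A)@E.T,p[:,2]];R=cv2.minAreaRect(q[:,:2].astype(np.float32));print('block',m.sum(),R)
    k=np.linalg.lstsq(np.c_[q[:,:2],np.ones(len(q))],q[:,2],rcond=None)[0];print('plane',k,'z range',np.percentile(q[:,2],[2,50,98]),'y range',np.percentile(q[:,1],[1,99]))
    return A,E
E
python3 -c "
from f import *
A,E=full('w2',[(210,63),(372,66),(213,221),(367,222)],291,(180,215),(291,231),(255,45,318,130));print(A,E)"
```

```text
screws [[430.0, 8.5], [637.6, 85.6], [507.4, -199.1], [714.4, -122.0]] mean [572.3 -56.8]
bx 20.394746769928204 by-90 20.36797897385682
line n 152 mean [ -0.44 -71.69] dir err 0.92 pos err 0.35
ptr [ 2.000e-02 -1.226e+02]
patch ((0.6794471740722656, 40.02513122558594), (110.12679290771484, 69.7567138671875), 89.94098663330078)
block 3086 ((-5.755064010620117, 65.76812744140625), (54.78422927856445, 92.61646270751953), 2.3320846557617188)
plane [-2.78176060e-02  4.75200803e-02  6.57384802e+01] z range [61.33088162 68.1795221  74.84848983] y range [ 24.01669312 110.8978325 ]
[572.3326099  -56.75148037] [[ 0.93739532  0.34826715]
 [-0.34826715  0.93739532]]
```

```bash
python3 - <<'E'
from h import *
print(rel([581.5,-110.7,290],[180,0,110.4],[546.7,-4.4,42],[180,0,112.7]).round(2))
print(rel([546.7,-4.4,42],[180,0,112.7],[561.2,-26.75,42],[180,0,110.4]).round(2))
E
```

```text
[11.18  0.44 24.8   0.    0.   -0.38]
[-2.62  0.48  0.   -0.   -0.    0.38]
```

Call:
jog_arm(
  motion=[
    [5,0.2,4,0,0,-0.38,1],
    [9,0.44,8,0,0,-0.38,1],
    [11.18,0.44,12,0,0,-0.38,1],
    [11.18,0.44,16,0,0,-0.38,1],
    [11.18,0.44,17,0,0,-0.38,1],
    [11.18,0.44,17,0,0,-0.38,1],
    [11.18,0.44,19,0,0,-0.38,1],
    [11.18,0.44,21,0,0,-0.38,1],
    [11.18,0.44,23,0,0,-0.38,1],
    [11.18,0.44,24.8,0,0,-0.38,1],
    [11.18,0.44,24.8,0,0,-0.38,1],
    [11.18,0.44,24.8,0,0,-0.38,1],
    [11.18,0.44,24.8,0,0,-0.38,0.7],
    [11.18,0.44,24.8,0,0,-0.38,0.5],
    [11.18,0.44,24.8,0,0,-0.38,0.45],
    [11.18,0.44,24.8,0,0,-0.38,0.45],
    [11.18,0.44,24.8,0,0,-0.38,0.45],
    [11.18,0.44,24.8,0,0,-0.38,0.45],
  ],
  newtons=6,
)

```text
t: 13.9
tcp_pos: [546.5, -4.9, 42.0]
tcp_rot: [180.0, 0.0, 112.8]
wrist_force: [0.3, -1.7, 0.8]
gripper_width: 49.6
finger_force: 6.0
```

Call:
jog_arm(
  motion=[
    [-0.4,0.08,0,0,0,0.06,0.45],
    [-0.8,0.15,0,0,0,0.12,0.45],
    [-1.2,0.22,0,0,0,0.18,0.45],
    [-1.6,0.3,0,0,0,0.24,0.45],
    [-2.0,0.37,0,0,0,0.3,0.45],
    [-2.4,0.44,0,0,0,0.36,0.45],
    [-2.62,0.48,0,0,0,0.38,0.45],
    [-2.62,0.48,0,0,0,0.38,0.45],
    [-2.62,0.48,0,0,0,0.38,0.45],
    [-2.62,0.48,0,0,0,0.38,0.58],
    [-2.62,0.48,0,0,0,0.38,0.7],
    [-2.62,0.48,0,0,0,0.38,0.85],
    [-2.62,0.48,0,0,0,0.38,0.85],
    [-2.62,0.48,-2,0,0,0.38,0.85],
    [-2.62,0.48,-6,0,0,0.38,0.85],
    [-6,0.48,-11,0,0,0.38,0.85],
    [-10,0.48,-16,0,0,0.38,0.85],
    [-12,0.48,-21,0,0,0.38,0.85],
    [-13,0.48,-24.8,0,0,0.38,0.85],
    [-13,0.48,-24.8,0,0,0.38,0.85],
  ],
)

```text
t: 15.9
tcp_pos: [603.1, -124.9, 295.0]
tcp_rot: [179.7, 0.3, 110.4]
wrist_force: [-0.2, 1.1, -0.2]
gripper_width: 77.7
finger_force: 0.0
```

Call:
jog_arm(
  motion=[
    [0,0,0,0,0,0,0.85],
    [0,0,0,0,0,0,0.85],
    [0,0,0,0,0,0,0.85],
  ],
)

```text
t: 16.2
tcp_pos: [600.4, -122.3, 288.4]
tcp_rot: [-179.9, -0.1, 110.5]
wrist_force: [-0.9, -0.0, 0.0]
gripper_width: 77.4
finger_force: 0.0
```

```bash
python3 - <<'E'
from h import *
w=P('wrist','w3');o=robot.observe();print(o['t'],o['tcp_pos'],o['tcp_rot'])
E
```

```text
16.25 [ 600.47386792 -122.25503351  288.47416221] [-1.79884985e+02 -9.02028676e-02  1.10506524e+02]
```

View pics/w3.png

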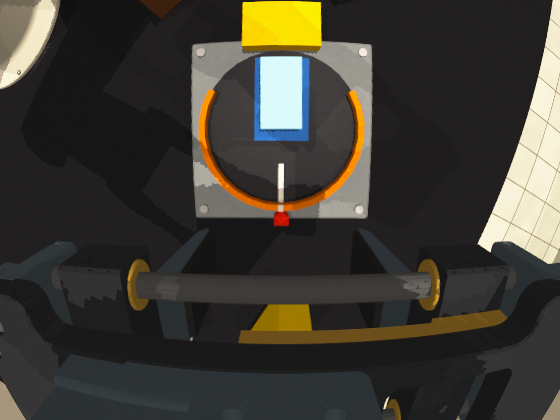

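The block, with its top at (281,92), now lies centred on the patch, and the line at (281,165–205) meets the pointer at (281,218). I check this in numbers, using the screws at (201,52), (362,52), (204,210) and (359,210).

```bash
python3 -c "
from f import *
A,E=full('w3',[(201,52),(362,52),(204,210),(359,210)],281,(166,203),(281,218),(252,48,312,136))
for n in('top','scene'):
    c=P(n,n+'3');b,s=L('t0' if n=='top' else 's0'),0
    X,w=win(c,(572,-57),90);q=masks(c)['block']&w;p=(X[q][:,:2]-A)@E.T
    if q.sum()>9:print(n,q.sum(),p.mean(0),cv2.minAreaRect(p.astype(np.float32)),np.percentile(X[q][:,2],[5,50,95]))
"
```

```text
screws [[430.3, 8.6], [637.4, 85.6], [507.0, -199.1], [714.5, -122.3]] mean [572.3 -56.8]
bx 20.34098682126514 by-90 20.3182585152028
line n 182 mean [ -0.5  -70.44] dir err -0.07 pos err 0.41
ptr [ 9.0000e-02 -1.2239e+02]
patch ((0.20276260375976562, 40.2643928527832), (110.05042266845703, 70.50753021240234), 89.54206085205078)
block 3060 ((-0.8741722106933594, 48.8693733215332), (52.83001708984375, 96.43523406982422), 0.11118636280298233)
plane [ 4.63720107e-02 -9.79272433e-02  6.68923951e+01] z range [35.35384809 61.90155594 63.69785308] y range [ 1.06263483 96.36802145]
top 333 [-1.67045308 58.93438757] ((-10.903419494628906, 47.195838928222656), (85.34931945800781, 83.61363983154297), 1.2469079494476318) [ 36.94101366  62.70189462 667.36134621]
scene 645 [ 1.97509386 36.77650266] ((-12.246088027954102, 42.81976318359375), (92.92035675048828, 77.76141357421875), 88.88665771484375) [38.7061069  61.39283817 66.22629283]
```

```bash
python3 -c "
from w import *
A=np.array([572.3,-56.8]);b=np.radians(20.35);E=np.array([[np.cos(b),np.sin(b)],[-np.sin(b),np.cos(b)]])
c=L('w3');U,W=np.meshgrid(np.arange(560),np.arange(420));o,d=wray(c,U.astype(float),W.astype(float));X=o+d*(c['depth']/-((d@c['view'][:3,:3].T)[...,2]))[...,None]
q=np.c_[(X.reshape(-1,3)[:,:2]-A)@E.T,X.reshape(-1,3)[:,2]]
q=q[(abs(q[:,0])<40)&(q[:,1]>-20)&(q[:,1]<105)&(q[:,2]>56)&(q[:,2]<80)]
print(len(q),cv2.minAreaRect(q[:,:2].astype(np.float32)),np.linalg.lstsq(np.c_[q[:,:2],np.ones(len(q))],q[:,2],rcond=None)[0])
for y in range(-10,110,15):
    k=(q[:,1]>y)&(q[:,1]<y+15);print(y,k.sum(),np.median(q[k,2]) if k.any() else None)
"
```

```text
2960 ((-0.4956073760986328, 45.309932708740234), (49.7975959777832, 88.59915161132812), 0.21817047894001007) [ 4.73843302e-04 -3.86381108e-04  6.19451888e+01]
-10 148 61.88394101344147
5 498 61.9262067662479
20 490 61.88144861517546
35 497 61.98790962781834
50 507 61.950128729127414
65 494 61.94455893667043
80 326 61.91890554146306
95 0 None
```

```bash
python3 -c "
from workcell import robot
print(robot.sign_off())"
```

```text
the job is handed in; nothing more can be done
None
```

The job is handed in at about 16 s: the line faces the pointer within about 0.4°, the block lies flat on its white face lengthwise inside the blue patch (about 5 mm off centre along it, under 1 mm across), and the arm never went near the jar, carton or mug except to pass well above the carton.

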